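# Top up the display pile, butted to its backboard

## Task

Pick up the loose green gift carton and lay it flat on top of the matching green pile: nobody knows how high that pile stands today, so lower the carton gently, still in the grip, until you feel it touch the pile, without pressing hard. It must end squarely on the pile, sides in line with the stand and its end pushed right up against the stand's backboard; leave the amber pile and the other goods alone.

Things in the scene. Friction and masses are not known exactly. Their poses are not given: they have to be found in the camera images.
- carton_center (a point): Centre (half-way up) of the loose carton: a rigid closed box, dark green with a cream sleeve round it, 160 mm long (its x axis) x 64 mm wide (its y axis) x 40 mm high (z up), 0.18 to 0.37 kg. It lies flat on the table, its underside 20 mm below this point. Either end may face the backboard.
- green_stand: Fixed light-wood display stand of the green pile. Origin: on the table, at the middle of its plinth; x runs along the pile away from the backboard, y across it, z up. The plinth is 204 mm (x) x 107 mm (y) x 50 mm high.
- green_well (a point): Middle of the green stand's plinth, 50 mm above the table, inside the pile. The pile of green cartons (160 x 64 mm, long side along the stand's x) is centred on it. Its flat level top is at an unknown height, 80 to 160 mm above the table, new each time. Pressed, it gives 1 mm per 3 N, then springs back.
- green_back: Fixed plywood backboard of the green stand, 84 mm wide (y), 10 mm thick, top 185 mm above the table. Its origin and axes are those of the stand: its face towards the pile is at x = -80 mm, so a carton butted against it has its centre at x = 0. The other end and both sides of the pile are open.
- amber_stand: The other display stand, of the same build, frame and sizes, with a pile of amber-orange cartons, again of unknown height (80 to 160 mm). To be left alone.
- wine_bottle: Bystander: upright dark green wine bottle, 74 mm across, 300 mm high. Origin: centre of its underside.
- oil_bottle: Bystander: upright amber oil bottle, 64 mm across, 240 mm high. Origin: centre of its underside.
- jam_jar: Bystander: jam jar with a red lid, 68 mm across, 85 mm high. Origin: centre of its underside.
- tasting_bowl: Bystander: blue ceramic bowl, 110 mm across, 45 mm high. Origin: centre of its underside.
- tea_tin: Bystander: grey tin with a white lid, 72 mm across, 75 mm high. Origin: centre of its underside.
- tasting_cup: Bystander: white ceramic cup, 68 mm across, 60 mm high. Origin: centre of its underside.
Not all that is in view belongs to the job. Leave any blue, pink or yellow look-alike of the part that bears carton_center alone.

How it is judged (in metres and radians):
On the way:
1. the carton, still held by the fingers, rests on the green pile, above it and level (contact force between carton and green_stand above 0.5 N and contact force between the fingers and carton above 1 N and x of carton_center in the frame of green_stand between -0.01 and 0.06 m and y of carton_center in the frame of green_stand between -0.025 and 0.025 m and z of carton_center in the frame of green_stand above 0.09 m and angle between carton_center's own z axis and vertical below 0.12 rad), for 0.2 s.
At the end, for the whole second after the job is handed in: The green carton lies released and at rest on the green pile, flat (within 2 degrees), its end within 3.5 mm of the backboard, its centre within 8 mm of the pile's centre line and its long side within 4 degrees of the stand's; before that it was set down on the pile while still held (x of carton_center in the frame of green_stand between -0.004 and 0.0035 m and y of carton_center in the frame of green_stand between -0.008 and 0.008 m and angle between the x axis of carton_center and the x axis of green_stand, either way round below 0.07 rad and angle between carton_center's own z axis and vertical below 0.04 rad and contact force between carton and green_stand above 0.8 N and z of carton_center in the frame of green_stand above 0.09 m and linear speed of carton below 0.01 m/s and contact force between the fingers and carton below 0.05 N); the robot touches nothing.
It fails at once if the carton is pressed on the green stand's pile with more than 20 N (contact force between carton and green_stand above 20 N).
It fails at once if the amber stand or its pile is touched by the carton or struck by the robot (contact force between any of carton, the arm, the fingers and amber_stand above 2 N).
It fails at once if one of the other goods is shifted by more than 15 mm (distance of any of wine_bottle, oil_bottle, jam_jar, tasting_bowl, tea_tin, tasting_cup from where it was at the start of the episode above 0.015 m).
It also fails if it takes over 51 s, if anything falls off the work surface, if the arm or the gripper's body presses on something with over 40 N, if the wrist force passes 120 N, or if a joint passes its speed limit or range.

## Robot

A 6-joint arm with a two-finger parallel gripper is mounted at the origin on the work surface. World frame = base frame: x ahead of the robot, y to its left, z up, the work surface at z = 0. Lengths are in m, angles in degrees, forces in N, time in s.
With the tool pointing down it reaches from about 0.35 to 0.875 m from the base axis. Payload 4.2 kg.
Tool frame: the origin (TCP) lies midway between the tips of the shut fingers; the grasp point (between the pads) lies 19 mm behind it; z points along the fingers, y is the direction in which the jaws open and shut (so a half turn about z gives the same grasp; the last joint's range is limited). The gripper opens to 87 mm and grips with 3 to 60 N. Pads are 19 mm wide; open, the fingers measure 117 mm over their backs; the gripper's body (75 mm by 190 mm) begins 51 mm behind the grasp point.
Start: joints at [-60.527, 22.042, 0.453, 0, -68.411, -14.817], TCP at [0.158, -0.605, 0.223] pointing down, gripper open.
Joint ranges: [-179.83, 179.83], [-69.29, 118.12], [-61.27, 80.66], [-181.25, 117.63], [-171.15, -9.14], [-177.46, 177.46]. Speed limits (degrees/s): [159.86, 159.86, 180, 180, 180, 180].

## Interface

Orientations are given as a 3x3 rotation matrix whose columns are the frame's x, y, z axes.
In Python, from station import sense, capture, finish_job gives the robot as it stands. The module is installed in compiled form; this text tells all that it offers.
- The arm moves only by the shell command python3 -m jog 'ROWS' [OPENING]. ROWS is JSON, a list of rows, each a list of 6 numbers: the shift along the tool's x, y, z in cm, then the turn, a rotation vector about the tool's x, y, z in degrees. In form: [[dx, dy, dz, wx, wy, wz], ...]. A call has exactly 5 rows; each row shifts and turns the commanded pose from where the row before left it, along the tool's axes as they then stand; what a row does not reach is not made up. A row lasts 1/12 s, in which the tool goes at most 41.7 mm and 7.16 degrees, less where a joint would pass 70% of its speed; a pose out of reach is approached as far as the arm can. A call is refused whole if a number of a shift passes 4.17 or a number of a turn 7.16, either way. A call with a gripper value outside its range is refused whole. OPENING is the finger opening in cm, from 0 to 8.7, set as the call begins (- or left out, the last holds). The fingers move at their own pace and stop on an object; the grip force is fixed at half the most. Time passes only in rows, so rows that do not move let the fingers close, or fill a call up. It gives the time, the measured TCP pose, the force and the opening at its end, in the units of the state.
- sense(): the state, without advancing time (a new reading comes with each control period).
- capture(name): name is "scene" or "top" or "wrist"; returns a dict with "frame" (480x640x3 uint8, red, green, blue), "fx", "fy", "cx", "cy" (pixels), "world_to_cam" (4x4, takes a point from world to camera coordinates). Camera axes: x right, y up, looking along -z (the intrinsics and any distortion apply to the point x, -y, -z); pixel columns grow to the right and rows downward; lengths in m; the calibration is good to about 2 mm. A picture is of the moment at which its call begins. There is no depth.
- finish_job(): hands the job in, once; it reports no verdict.
The state is a dict: "time_s": time; "joints": joint angles; "joint_velocities": joint speeds; "effort": joint torques, N m; "tcp_pos": TCP position; "ee_rot": TCP orientation; "wrist_force": force on the tool from outside, world axes, zero at the start; "moment": the same for the moment, N m; "gripper_width": opening from 0.0 (shut) to 1.0 (fully open).
Only numpy, scipy, OpenCV 4.12 (cv2) and the standard library are available. Lean on these libraries where they do the work, as an engineer would, in place of code of your own. Each camera call takes 0.05 s, during which the arm holds its last target.

## Working session

There is one attempt and no reset: what is moved stays moved. The work goes in short steps, Python scripts to look and compute and a shell command to move; the robot and the scene stay as the last step left them, time stands still between calls to the robot, and variables do not carry over. Pictures are saved under pics/ and viewed, and the job is handed in when it is done.

```bash
mkdir -p pics; ls
python3 - <<'E'
from station import sense,capture
import cv2,numpy as np,pickle
s=sense();print(s)
d={}
for n in("scene","top","wrist"):
    c=capture(n);d[n]=c;print(n,c.keys(),c["fx"],c["fy"],c["cx"],c["cy"]);print(np.round(c["world_to_cam"],4))
    cv2.imwrite(f"pics/{n}0.png",c["frame"][:,:,::-1])
pickle.dump(d,open("c0.pkl","wb"))
E
```

```text
pics
{'time_s': 0.0, 'joints': array([-6.05275576e+01,  2.20919394e+01,  3.79219974e-01, -2.96797954e-02,
       -6.84079700e+01, -1.48159839e+01]), 'joint_velocities': array([0.05380719, 0.02809232, 0.00563211, 0.08623769, 0.04079656,
       0.03255653]), 'effort': array([-3.53680489e-04, -3.90668321e+01,  1.87399685e+01,  4.21977997e+00,
        1.09637371e-02, -2.06574678e-04]), 'tcp_pos': array([ 0.15800798, -0.6040853 ,  0.22144155]), 'ee_rot': array([[-9.67508635e-01, -2.52837220e-01, -6.17019470e-04],
       [-2.52837963e-01,  9.67506422e-01,  2.07077748e-03],
       [ 7.34006775e-05,  2.15950104e-03, -9.99997666e-01]]), 'wrist_force': array([ 0.37949836,  0.70907722, -0.94351023]), 'moment': array([ 0.00329081, -0.00745441,  0.03361644]), 'gripper_width': 1.001742646972637}
scene dict_keys(['frame', 'fx', 'fy', 'cx', 'cy', 'world_to_cam']) 475.953803441248 475.953803441248 316.14589363111855 244.2028704988372
[[-0.162   0.9866  0.0185  0.0924]
 [-0.536  -0.1037  0.8378  0.2039]
 [ 0.8285  0.1258  0.5456 -1.9055]
 [ 0.      0.      0.      1.    ]]
top dict_keys(['frame', 'fx', 'fy', 'cx', 'cy', 'world_to_cam']) 578.3464174962122 578.3464174962122 327.24600465232123 236.87709946254895
[[-0.0076 -1.      0.0045 -0.0018]
 [ 0.9974 -0.0073  0.0722 -0.503 ]
 [-0.0721  0.005   0.9974 -1.7587]
 [ 0.      0.      0.      1.    ]]
wrist dict_keys(['frame', 'fx', 'fy', 'cx', 'cy', 'world_to_cam']) 420.1821678197622 420.1821678197622 323.19869741732555 244.43586637411073
[[-0.2531  0.9674  0.0026  0.6232]
 [-0.9246 -0.2411 -0.2951  0.0362]
 [-0.2849 -0.077   0.9555 -0.3922]
 [ 0.      0.      0.      1.    ]]
```

View pics/scene0.png

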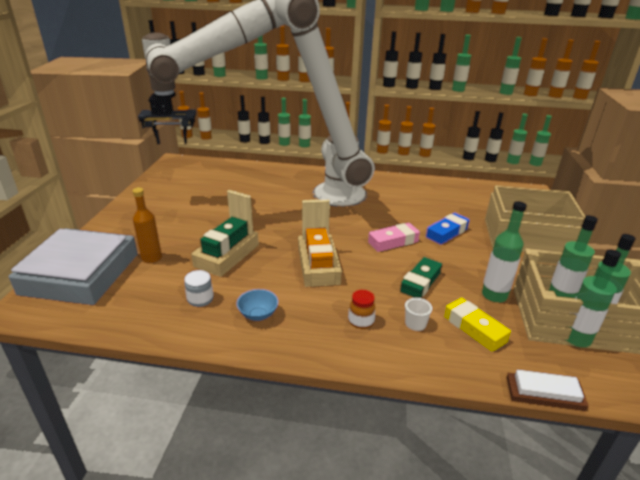

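View pics/top0.png

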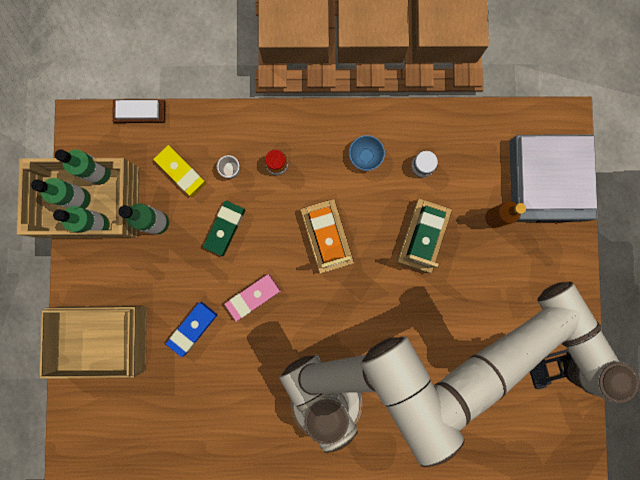

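View pics/wrist0.png

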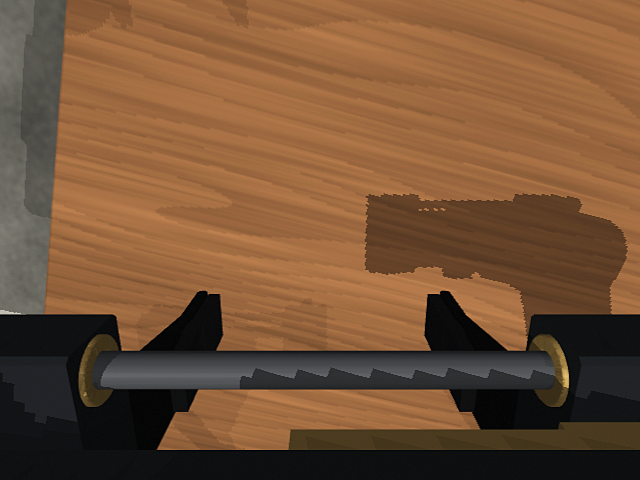

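Candidates in the top view: loose green carton (223,228), green carton on the pile (428,233), and the pink (252,298), blue (191,330) and yellow (178,171) look-alikes. By the description I choose the one at (223,228), and now check it in close crops.

Run:
```python
import cv2,pickle,numpy as np
d=pickle.load(open("c0.pkl","rb"))
f=d["top"]["frame"][:,:,::-1]
a=cv2.resize(f[190:270,185:260],None,fx=7,fy=7,interpolation=cv2.INTER_CUBIC)
b=cv2.resize(f[190:280,390:460],None,fx=6,fy=6,interpolation=cv2.INTER_CUBIC)
cv2.imwrite("pics/a.png",a);cv2.imwrite("pics/b.png",b)
f=d["scene"]["frame"][:,:,::-1]
cv2.imwrite("pics/cc.png",cv2.resize(f[180:280,180:280],None,fx=6,fy=6,interpolation=cv2.INTER_CUBIC))
```

```text
(no output)
```

View pics/a.png

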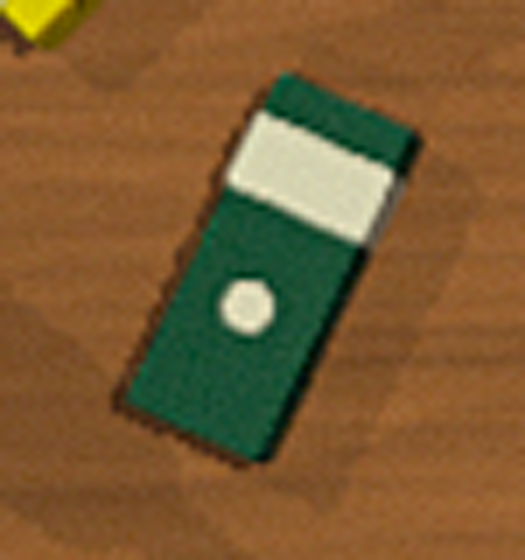

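View pics/b.png

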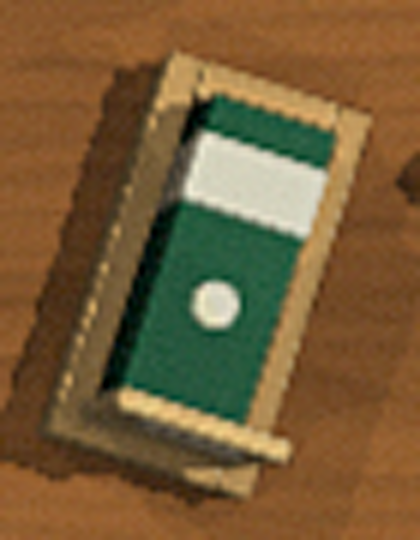

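View pics/cc.png

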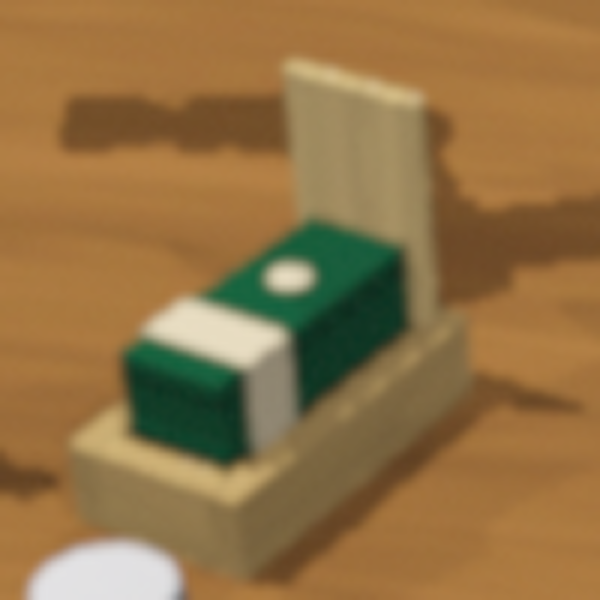

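```bash
cat > h.py <<'E'
import numpy as np,cv2
from scipy.optimize import least_squares
def proj(c,P):
    P=np.atleast_2d(P);q=P@c["world_to_cam"][:3,:3].T+c["world_to_cam"][:3,3]
    return np.c_[c["fx"]*q[:,0]/-q[:,2]+c["cx"],c["fy"]*q[:,1]/q[:,2]+c["cy"]]
def T(p,L):
    L=np.atleast_2d(L);x,y,a=p;c,s=np.cos(a),np.sin(a)
    return np.c_[x+c*L[:,0]-s*L[:,1],y+s*L[:,0]+c*L[:,1],L[:,2]]
def uncrop(px,o,k): return (np.array(px,float)+.5)/k-.5+np.array(o)
def fit(obs,p0):
    f=lambda p:np.concatenate([(proj(c,T(p,L))-u).ravel() for c,L,u in obs])
    r=least_squares(f,p0,loss="soft_l1");return r.x,f(r.x).reshape(-1,2)
E
python3 - <<'E'
from h import *
import pickle
d=pickle.load(open("c0.pkl","rb"));t=d["top"];s=d["scene"]
# carton: x axis along crop up-right ; corners TL,TR,BR,BL
u=uncrop([(285,75),(408,135),(252,458),(128,402)],(185,190),7)
L=[(.08,.032,.04),(.08,-.032,.04),(-.08,-.032,.04),(-.08,.032,.04)]
p,r=fit([(t,L,u)],[.5,.2,-.4]);print("carton",p,np.degrees(p[2]));print(r.round(2))
ub=uncrop([(175,55),(370,120),(250,495),(122,390),(290,440)],(390,190),6)
Lb=[(.102,.0535,.05),(.102,-.0535,.05),(-.102,-.0535,.05),(-.08,.042,.185),(-.08,-.042,.185)]
us=uncrop([(72,440),(240,500),(468,325),(243,578),(288,62),(425,98)],(180,180),6)
Ls=[(.102,-.0535,.05),(.102,.0535,.05),(-.102,.0535,.05),(.102,.0535,0),(-.08,-.042,.185),(-.08,.042,.185)]
for o in ([(t,Lb,ub)],[(s,Ls,us)],[(t,Lb,ub),(s,Ls,us)]):
    p,r=fit(o,[.5,-.2,-.4]);print("stand",p,np.degrees(p[2]));print(r.round(2))
# pile height from scene corner: end edge top corners (123,355)->, (243,385)?, top view corners
g=p
us=uncrop([(125,355),(245,372),(403,245),(315,222)],(180,180),6)
Lx=[(.08,-.032),(.08,.032),(-.08,.032),(-.08,-.032)]
f=lambda h:np.concatenate([(proj(s,T(g,[(a,b,h[0]) for a,b in Lx]))-us).ravel()])
r=least_squares(f,[.1]);print("h",r.x,r.fun.round(1))
E
```

```text
carton [ 0.53143522  0.31101938 -0.44723922] -25.624919836379124
[[-0.32 -0.65]
 [ 1.04 -0.32]
 [ 0.3   1.1 ]
 [-1.01  0.1 ]]
stand [ 0.50310133 -0.29930713 -0.33282951] -19.069726199903766
[[-0.6  -0.77]
 [ 0.46 -0.39]
 [-0.2   1.02]
 [-0.21 -0.47]
 [ 0.54  0.86]]
stand [ 0.50180767 -0.29957873 -0.34005931] -19.48396349947314
[[-0.37 -0.37]
 [-0.35 -0.09]
 [ 1.15 -2.13]
 [ 0.69  0.49]
 [ 0.08  0.34]
 [-0.91  0.65]]
stand [ 0.50273477 -0.29940402 -0.33594534] -19.248250249593482
[[-0.45 -0.67]
 [ 0.58 -0.19]
 [-0.29  1.16]
 [-0.24 -0.41]
 [ 0.48  1.01]
 [-0.38 -0.13]
 [-0.24  0.1 ]
 [ 1.06 -2.04]
 [ 0.8   0.68]
 [-0.08  0.47]
 [-0.99  0.74]]
h [0.09767189] [-0.7 -0.7 -3.7  2.4  1.7 -0.1  0.1 -1.3]
```

```bash
cat >> h.py <<'E'
def goal(x,y,z,yaw,s=None):
    from station import sense
    s=s or sense();R=s["ee_rot"];d=np.array([x,y,z])-s["tcp_pos"]
    y0=np.degrees(np.arctan2(R[1,0],R[0,0]));w=(yaw-y0+180)%360-180
    # shift wanted in the frame after the turn (turn first) and in the present frame
    a=np.radians(yaw);Rg=np.array([[np.cos(a),np.sin(a),0],[np.sin(a),-np.cos(a),0],[0,0,-1]])
    E=cv2.Rodrigues(R.T@Rg)[0].ravel()
    print("t",round(s["time_s"],2),"tcp",s["tcp_pos"].round(4),"yaw",round(y0,2),"F",s["wrist_force"].round(2),"M",s["moment"].round(2),"g",round(s["gripper_width"]*8.7,2))
    print(" turn rotvec deg",np.degrees(E).round(2)," shift now cm",(R.T@d*100).round(2)," after turn",(Rg.T@d*100).round(2),"J",s["joints"].round(0))
E
python3 -m jog '[[0,0,-1,0,0,-7],[0,0,-1,0,0,-7],[0,0,-1,0,0,-7],[0,0,-1,0,0,-7],[0,0,-1,0,0,-7]]' 8.7
python3 -m jog '[[0,0,-1,0,0,-7],[0,0,-1,0,0,-7],[0,0,-1,0,0,-7],[0,0,-1,0,0,-7],[0,0,0,0,0,-7]]' 8.7
python3 -m jog '[[0,0,0,0,0,-7],[0,0,0,0,0,-7],[0,0,0,0,0,-7],[0,0,0,0,0,-7],[0,0,0,0,0,-7]]' 8.7
python3 -c "
from h import *
goal(.40,-.2,.31,-25.6);goal(.53,.31,.31,-25.6)"
```

```text
time_s: 0.57
tcp_pos: [0.1581, -0.6044, 0.2726]
ee_rot: [[-0.643, -0.766, -0.0], [-0.766, 0.643, 0.001], [-0.001, 0.001, -1.0]]
wrist_force: [0.4, 0.3, 0.2]
gripper_width: 1.004
time_s: 0.98
tcp_pos: [0.1583, -0.6054, 0.3146]
ee_rot: [[-0.087, -0.996, 0.001], [-0.996, 0.087, -0.003], [0.003, -0.001, -1.0]]
wrist_force: [-0.0, -0.4, 0.6]
gripper_width: 0.999
time_s: 1.4
tcp_pos: [0.1581, -0.6044, 0.3121]
ee_rot: [[0.5, -0.866, -0.0], [-0.866, -0.5, 0.001], [-0.001, -0.0, -1.0]]
wrist_force: [-0.4, 0.1, 0.0]
gripper_width: 1.003
t 1.4 tcp [ 0.1581 -0.6044  0.3121] yaw -60.0 F [-0.42  0.12  0.03] M [-0.01  0.12  0.02] g 8.72
 turn rotvec deg [-3.00e-02  5.00e-02 -3.44e+01]  shift now cm [-22.93 -41.17   0.24]  after turn [  4.34 -46.92   0.21] J [-61.  20.   9.  -0. -80.  91.]
t 1.4 tcp [ 0.1581 -0.6044  0.3121] yaw -60.0 F [-0.42  0.12  0.03] M [-0.01  0.12  0.02] g 8.72
 turn rotvec deg [-3.00e-02  5.00e-02 -3.44e+01]  shift now cm [-60.6  -77.93   0.28]  after turn [ -5.97 -98.53   0.21] J [-61.  20.   9.  -0. -80.  91.]
```

```bash
python3 -m jog '[[0,0,-1,0,0,-6.9],[0,0,-1,0,0,-6.9],[0,0,-1,0,0,-6.9],[0,0,-1,0,0,-6.9],[0,0,0,0,0,-6.9]]'
python3 -c "
from h import *
goal(.565,-.32,.36,-25.6)"
```

```text
time_s: 1.82
tcp_pos: [0.1582, -0.6053, 0.3546]
ee_rot: [[0.903, -0.43, 0.001], [-0.43, -0.903, -0.003], [0.002, 0.003, -1.0]]
wrist_force: [-0.2, -0.9, 1.0]
gripper_width: 1.0
t 1.82 tcp [ 0.1582 -0.6053  0.3546] yaw -25.5 F [-0.21 -0.88  0.97] M [-0.09  0.15  0.03] g 8.7
 turn rotvec deg [ 0.15 -0.13  0.1 ]  shift now cm [ 24.43 -43.26  -0.59]  after turn [ 24.35 -43.31  -0.54] J [-61.  19.  14.   0. -85. 125.]
```

```bash
for i in 1; do python3 -m jog '[[1.63,-2.89,0,0,0,0],[1.63,-2.89,0,0,0,0],[1.63,-2.89,0,0,0,0],[1.63,-2.89,0,0,0,0],[1.63,-2.89,0,0,0,0]]' >/dev/null
python3 -m jog '[[1.63,-2.89,0,0,0,0],[1.63,-2.89,0,0,0,0],[1.63,-2.89,0,0,0,0],[1.63,-2.89,0,0,0,0],[1.63,-2.89,0,0,0,0]]' >/dev/null
python3 -m jog '[[1.63,-2.89,0,0,0,0],[1.63,-2.89,0,0,0,0],[1.63,-2.89,0,0,0,0],[1.63,-2.89,0,0,0,0],[1.63,-2.89,0,0,0,0]]'
python3 -m jog '[[0,0,0,0,0,0],[0,0,0,0,0,0],[0,0,0,0,0,0],[0,0,0,0,0,0],[0,0,0,0,0,0]]'; done
python3 - <<'E'
from station import capture
import cv2,pickle
c=capture("wrist");pickle.dump(c,open("c1.pkl","wb"));cv2.imwrite("pics/w1.png",c["frame"][:,:,::-1])
from h import *
goal(.5315,.311,.31,-25.6)
E
```

```text
time_s: 3.07
tcp_pos: [0.5682, -0.3198, 0.3522]
ee_rot: [[0.9, -0.436, -0.001], [-0.436, -0.9, 0.0], [-0.001, -0.0, -1.0]]
wrist_force: [0.3, -1.0, 0.2]
gripper_width: 0.997
time_s: 3.48
tcp_pos: [0.5662, -0.3219, 0.353]
ee_rot: [[0.899, -0.437, 0.0], [-0.437, -0.899, -0.0], [0.0, 0.0, -1.0]]
wrist_force: [-0.3, -0.6, -0.6]
gripper_width: 1.0
t 3.53 tcp [ 0.5663 -0.3219  0.3531] yaw -25.93 F [-0.5   0.56 -0.65] M [-0.07  0.11 -0.02] g 8.68
 turn rotvec deg [-0.   -0.03 -0.33]  shift now cm [-30.8  -55.4    4.29]  after turn [-30.48 -55.58   4.31] J [-15.  22.  18.   0. -87.  79.]
```

View pics/w1.png

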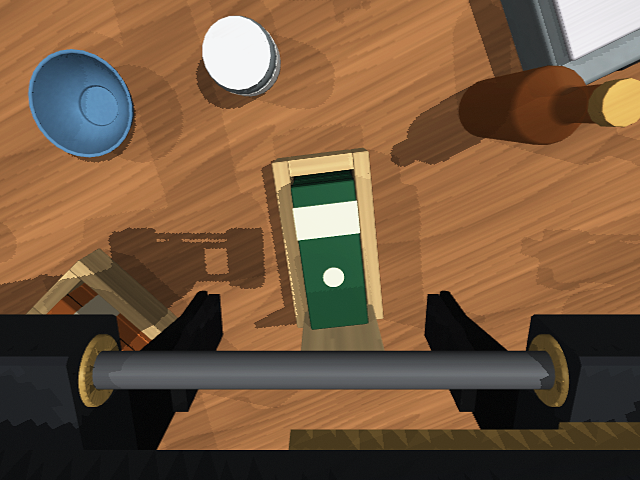

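Run:
```python
import cv2,pickle
f=pickle.load(open("c1.pkl","rb"))["frame"][:,:,::-1]
cv2.imwrite("pics/w1a.png",cv2.resize(f[145:245,260:390],None,fx=6,fy=6,interpolation=cv2.INTER_CUBIC))
cv2.imwrite("pics/w1b.png",cv2.resize(f[255:355,270:400],None,fx=6,fy=6,interpolation=cv2.INTER_CUBIC))
```

```text
(no output)
```

View pics/w1a.png

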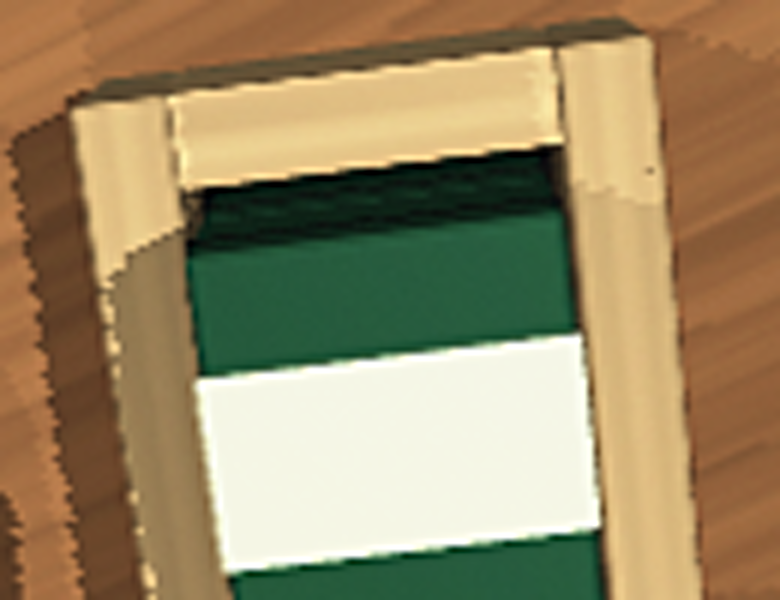

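View pics/w1b.png

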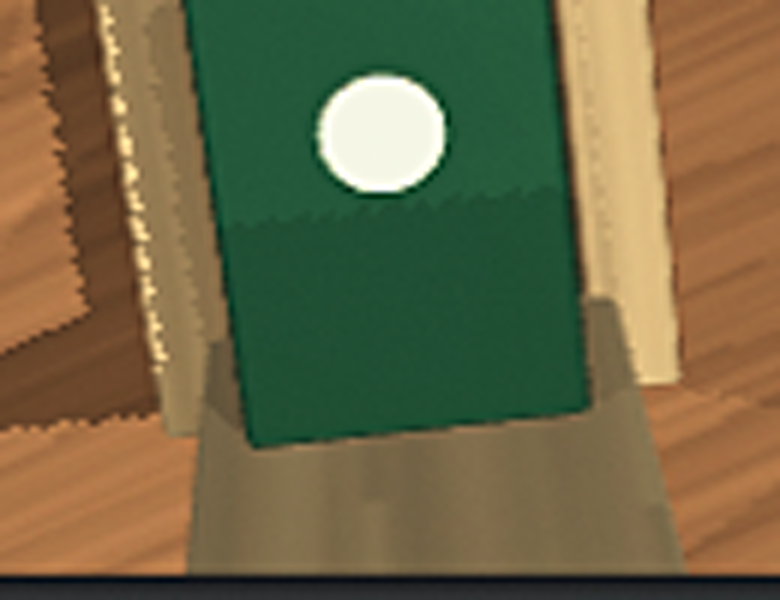

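Run:
```python
from h import *
import pickle
c=pickle.load(open("c1.pkl","rb"))
pl=np.r_[uncrop([(72,103),(655,38)],(260,145),6),uncrop([(165,435),(680,383)],(270,255),6)]
pi=np.r_[uncrop([(190,252),(573,208)],(260,145),6),uncrop([(255,447),(590,410)],(270,255),6)]
A=np.array([(.102,.0535),(.102,-.0535),(-.102,.0535),(-.102,-.0535)]);B=np.array([(.08,.032),(.08,-.032),(-.08,.032),(-.08,-.032)])
def f(q,full=1):
    r=(proj(c,T(q[:3],np.c_[B,np.full(4,q[3])]))-pi).ravel()
    return np.r_[r,(proj(c,T(q[:3],np.c_[A,np.full(4,.05)]))-pl).ravel()] if full else r
r=least_squares(f,[.5,-.3,-.33,.1]);print(r.x,np.degrees(r.x[2]),r.fun.round(1).reshape(-1,2))
r=least_squares(f,[.5,-.3,-.33,.1],args=(0,));print(r.x,np.degrees(r.x[2]),r.fun.round(1))
```

```text
[ 0.50601191 -0.30159081 -0.33525738  0.09706691] -19.208833126733282 [[-0.3 -0.1]
 [-0.4 -0.3]
 [-1.1 -0.1]
 [ 0.5  0. ]
 [ 0.2  0.1]
 [ 0.7 -0.8]
 [-0.1  1. ]
 [ 0.6  0.6]]
[ 0.50541383 -0.30171177 -0.33519654  0.09591667] -19.205347240861375 [ 0.1  0.2 -0.1  0.  -0.7 -0.2  0.7 -0.1]
```

```bash
python3 -m jog '[[-1.57,-3.7,0,0,0,-0.3],[-1.57,-3.7,0,0,0,0],[-1.57,-3.7,0,0,0,0],[-1.57,-3.7,0,0,0,0],[-1.57,-3.7,0,0,0,0]]' >/dev/null
python3 -m jog '[[-1.57,-3.7,0,0,0,0],[-1.57,-3.7,0,0,0,0],[-1.57,-3.7,0,0,0,0],[-1.57,-3.7,0,0,0,0],[-1.57,-3.7,0,0,0,0]]' >/dev/null
python3 -m jog '[[-1.57,-3.7,0,0,0,0],[-1.57,-3.7,0,0,0,0],[-1.57,-3.7,0,0,0,0],[-1.57,-3.7,0,0,0,0],[-1.57,-3.7,0,0,0,0]]' >/dev/null
python3 -m jog '[[0,0,0,0,0,0],[0,0,0,0,0,0],[0,0,0,0,0,0],[0,0,0,0,0,0],[0,0,0,0,0,0]]'
python3 - <<'E'
from station import capture
import cv2,pickle
c=capture("wrist");pickle.dump(c,open("c2.pkl","wb"));f=c["frame"][:,:,::-1];cv2.imwrite("pics/w2.png",f)
cv2.imwrite("pics/w2a.png",cv2.resize(f[150:345,230:430],None,fx=3,fy=3,interpolation=cv2.INTER_CUBIC))
from h import *
goal(.5315,.311,.31,-25.6)
d=pickle.load(open("c0.pkl","rb"))["scene"]
for y in(.4,.43,.46,.49,.52):print(y,proj(d,[[.53,y,0],[.58,y,0],[.55,y,.3]]).round(0).tolist())
E
```

```text
time_s: 5.2
tcp_pos: [0.5944, 0.2796, 0.3534]
ee_rot: [[0.901, -0.433, 0.001], [-0.433, -0.901, 0.001], [0.001, -0.001, -1.0]]
wrist_force: [-0.3, 0.8, -0.6]
gripper_width: 0.996
t 5.25 tcp [0.5944 0.2797 0.3534] yaw -25.65 F [ 0.55  0.78 -1.21] M [-0.08  0.21  0.02] g 8.69
 turn rotvec deg [-0.05 -0.03 -0.05]  shift now cm [-7.03 -0.09  4.33]  after turn [-7.03 -0.1   4.34] J [ 39.  22.  19.   0. -87.  25.]
0.4 [[451.0, 285.0], [452.0, 296.0], [472.0, 198.0]]
0.43 [[461.0, 286.0], [463.0, 297.0], [483.0, 199.0]]
0.46 [[472.0, 287.0], [474.0, 298.0], [495.0, 201.0]]
0.49 [[482.0, 289.0], [484.0, 299.0], [508.0, 202.0]]
0.52 [[493.0, 290.0], [495.0, 301.0], [520.0, 203.0]]
```

View pics/w2.png

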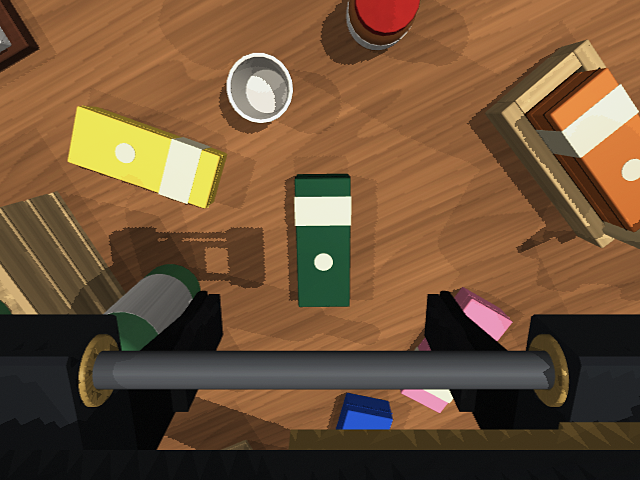

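View pics/w2a.png

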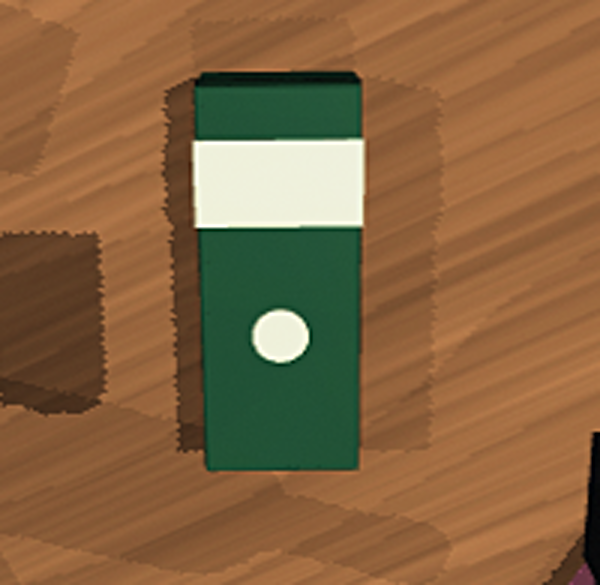

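Run:
```python
from h import *
import pickle
c=pickle.load(open("c2.pkl","rb"))
u=uncrop([(196,87),(361,86),(358,469),(206,469)],(230,150),3)
L=[(.08,.032,.04),(.08,-.032,.04),(-.08,-.032,.04),(-.08,.032,.04)]
p,r=fit([(c,L,u)],[.53,.31,-.4]);print(p,np.degrees(p[2]),r.round(1))
goal(p[0],p[1],.006,np.degrees(p[2]))
```

```text
[ 0.53466538  0.30966828 -0.43929041] -25.169486631041806 [[-0.8 -0.6]
 [ 0.9 -0.7]
 [ 0.4  0.8]
 [-0.5  1.2]]
t 5.25 tcp [0.5944 0.2797 0.3534] yaw -25.65 F [ 0.55  0.78 -1.21] M [-0.08  0.21  0.02] g 8.69
 turn rotvec deg [-0.05 -0.03 -0.48]  shift now cm [-6.7  -0.08 34.73]  after turn [-6.68 -0.17 34.74] J [ 39.  22.  19.   0. -87.  25.]
```

```bash
python3 -m jog '[[-0.67,-0.02,3,0,0,-0.4],[-0.67,-0.02,3,0,0,0],[-0.67,-0.02,3,0,0,0],[-0.67,-0.02,3,0,0,0],[-0.67,-0.02,3,0,0,0]]' >/dev/null
python3 -m jog '[[-0.67,-0.02,3,0,0,0],[-0.67,-0.02,3,0,0,0],[-0.67,-0.02,3,0,0,0],[-0.67,-0.02,3,0,0,0],[-0.67,-0.02,2,0,0,0]]' >/dev/null
python3 -m jog '[[0,0,0,0,0,0],[0,0,0,0,0,0],[0,0,0,0,0,0],[0,0,0,0,0,0],[0,0,0,0,0,0]]'
python3 - <<'E'
from station import capture
import cv2,pickle
c=capture("wrist");f=c["frame"][:,:,::-1];cv2.imwrite("pics/w3.png",f)
from h import *
goal(.5346,.3097,.006,-25.2)
E
```

```text
time_s: 6.5
tcp_pos: [0.5357, 0.312, 0.0646]
ee_rot: [[0.905, -0.425, 0.003], [-0.425, -0.905, 0.003], [0.002, -0.004, -1.0]]
wrist_force: [-0.5, 0.1, -0.5]
gripper_width: 1.002
t 6.55 tcp [0.5355 0.3119 0.0643] yaw -25.17 F [ 1.95  0.47 -0.13] M [-0.03  0.09 -0.06] g 8.7
 turn rotvec deg [-0.17 -0.07  0.03]  shift now cm [0.01 0.26 5.83]  after turn [0.02 0.24 5.83] J [ 45.  30. -12.   0. -48.  20.]
```

View pics/w3.png

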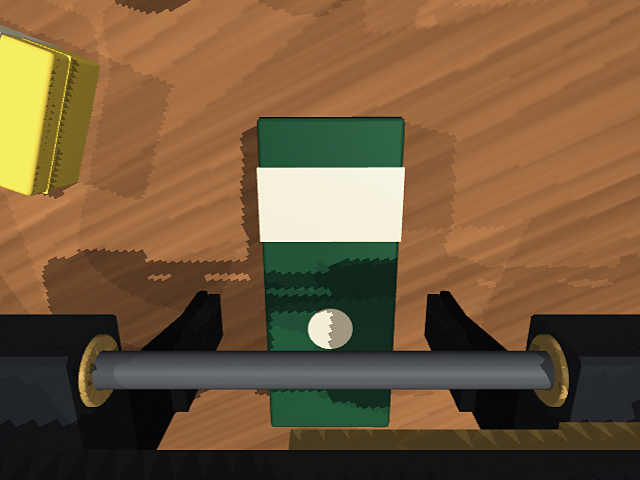

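```bash
python3 -m jog '[[0,0.1,1,0,0,0],[0,0.1,1.2,0,0,0],[0,0.1,1.2,0,0,0],[0,0,1.2,0,0,0],[0,0,1.0,0,0,0]]' >/dev/null
python3 -m jog '[[0,0,0.2,0,0,0],[0,0,0,0,0,0],[0,0,0,0,0,0],[0,0,0,0,0,0],[0,0,0,0,0,0]]'
python3 - <<'E'
from h import *
goal(.5346,.3097,.006,-25.2)
E
```

```text
time_s: 7.38
tcp_pos: [0.5336, 0.3092, 0.0053]
ee_rot: [[0.905, -0.425, 0.001], [-0.425, -0.905, 0.001], [0.001, -0.001, -1.0]]
wrist_force: [0.3, 0.4, 0.4]
gripper_width: 1.001
t 7.38 tcp [0.5336 0.3092 0.0053] yaw -25.13 F [0.26 0.36 0.37] M [-0.05  0.08 -0.01] g 8.71
 turn rotvec deg [-0.08 -0.04  0.07]  shift now cm [ 0.07 -0.08 -0.07]  after turn [ 0.07 -0.08 -0.07] J [ 45.  34. -15.   0. -41.  20.]
```

Close and lift a little.

```bash
python3 -m jog '[[0,0,0,0,0,0],[0,0,0,0,0,0],[0,0,0,0,0,0],[0,0,0,0,0,0],[0,0,0,0,0,0]]' 0
python3 -m jog '[[0,0,0,0,0,0],[0,0,0,0,0,0],[0,0,0,0,0,0],[0,0,0,0,0,0],[0,0,0,0,0,0]]' 0
python3 -m jog '[[0,0,-0.5,0,0,0],[0,0,-1,0,0,0],[0,0,-2,0,0,0],[0,0,-2,0,0,0],[0,0,-1.5,0,0,0]]' 0
python3 -m jog '[[0,0,0,0,0,0],[0,0,0,0,0,0],[0,0,0,0,0,0],[0,0,0,0,0,0],[0,0,0,0,0,0]]' 0
python3 - <<'E'
from station import capture
import cv2,pickle
c=capture("wrist");pickle.dump(c,open("c4.pkl","wb"));f=c["frame"][:,:,::-1];cv2.imwrite("pics/w4.png",f)
from h import *
goal(.505,-.301,.35,-19.2)
E
```

```text
time_s: 7.8
tcp_pos: [0.5333, 0.309, 0.0047]
ee_rot: [[0.905, -0.425, 0.0], [-0.425, -0.905, 0.0], [0.0, -0.0, -1.0]]
wrist_force: [0.6, 1.2, 1.3]
gripper_width: 0.73
time_s: 8.22
tcp_pos: [0.5333, 0.309, 0.0047]
ee_rot: [[0.905, -0.425, 0.0], [-0.425, -0.905, 0.0], [0.0, -0.0, -1.0]]
wrist_force: [-0.2, 0.3, 1.2]
gripper_width: 0.735
time_s: 8.63
tcp_pos: [0.5334, 0.3089, 0.0765]
ee_rot: [[0.905, -0.425, 0.001], [-0.425, -0.905, 0.0], [0.001, -0.001, -1.0]]
wrist_force: [-0.0, 0.2, -2.1]
gripper_width: 0.731
time_s: 9.05
tcp_pos: [0.5325, 0.3082, 0.0732]
ee_rot: [[0.905, -0.425, -0.002], [-0.425, -0.905, -0.002], [-0.001, 0.003, -1.0]]
wrist_force: [0.7, 0.7, -2.8]
gripper_width: 0.736
t 9.1 tcp [0.5326 0.3083 0.0733] yaw -25.15 F [ 0.6  -0.11 -2.27] M [-0.05  0.2  -0.01] g 6.35
 turn rotvec deg [ 0.12  0.06 -5.95]  shift now cm [ 23.37  56.39 -27.57]  after turn [ 17.43  58.45 -27.67] J [ 45.  29. -11.  -0. -50.  20.]
```

View pics/w4.png

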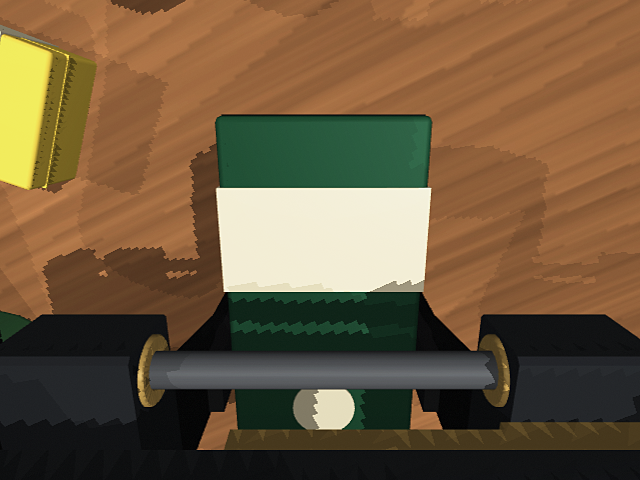

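Run:
```python
from h import *
import pickle
c=pickle.load(open("c4.pkl","rb"))
R=np.array([[.905,-.425,0],[-.425,-.905,0],[0,0,-1]]);t=np.array([.5326,.3083,.0733])
U=np.array([(217,117),(432,117),(217.5,188),(432,188),(222,292),(426,292)])
def ft(q): # x_far,y,z_top(above tcp),pitch: points in tool frame along top edge
    xf,y,zt,al,w=q
    P=[]
    for x in(0,None):pass
    return 0
for zt in(.0353,):
  Wi=np.linalg.inv(c["world_to_cam"])
  for u in U:
    dr=Wi[:3,:3]@np.array([(u[0]-c["cx"])/c["fx"],-(u[1]-c["cy"])/c["fy"],-1]);o=Wi[:3,3]
    k=(t[2]+zt-o[2])/dr[2];print(u,((R.T@(o+k*dr-t))*1000).round(1))
```

```text
[217. 117.] [ 80.4 -31.3 -35.3]
[432. 117.] [ 80.5  30.8 -35.3]
[217.5 188. ] [ 59.9 -32.6 -35.3]
[432. 188.] [ 59.9  32.4 -35.3]
[222. 292.] [ 25.7 -33.7 -35.3]
[426. 292.] [ 25.6  33.  -35.3]
```

Run:
```python
import cv2,pickle
from station import capture
f=pickle.load(open("c4.pkl","rb"))["frame"][:,:,::-1]
cv2.imwrite("pics/w4a.png",cv2.resize(f[100:305,200:450],None,fx=3,fy=3,interpolation=cv2.INTER_CUBIC))
c=capture("scene");f=c["frame"][:,:,::-1]
cv2.imwrite("pics/s4.png",cv2.resize(f[180:320,350:500],None,fx=4,fy=4,interpolation=cv2.INTER_CUBIC))
```

```text
(no output)
```

View pics/w4a.png

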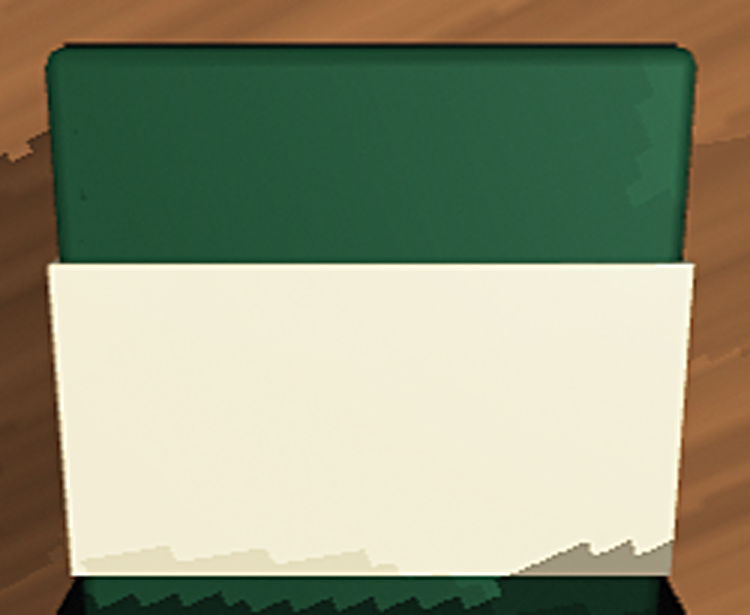

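View pics/s4.png

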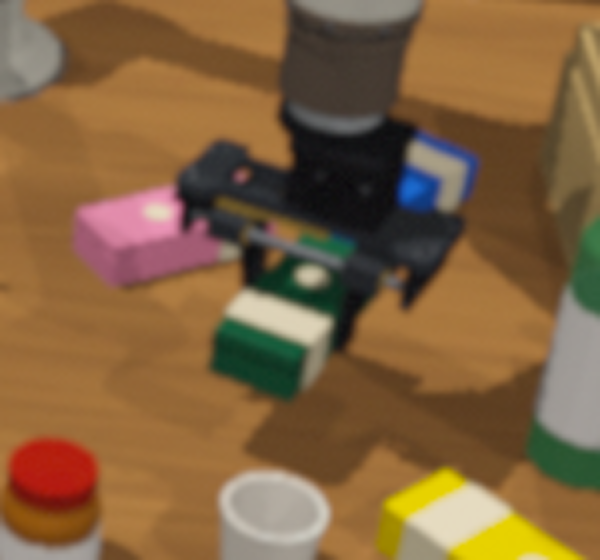

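```bash
python3 -m jog '[[0,0,-1.5,0,0,-0.6],[0,0,-2.3,0,0,-0.6],[0,0,-2.3,0,0,-0.6],[0,0,-2.3,0,0,-0.6],[0,0,-2.3,0,0,-0.6]]' >/dev/null
python3 -m jog '[[0,0,-2.3,0,0,-0.6],[0,0,-2.3,0,0,-0.6],[0,0,-2.3,0,0,-0.6],[0,0,-2.3,0,0,-0.6],[0,0,-1.5,0,0,-0.55]]' >/dev/null
python3 -m jog '[[0,0,0,0,0,0],[0,0,0,0,0,0],[0,0,0,0,0,0],[0,0,0,0,0,0],[0,0,0,0,0,0]]'
python3 - <<'E'
from h import *
goal(.5187,-.3058,.29,-19.2)
E
```

```text
time_s: 10.4
tcp_pos: [0.5327, 0.3085, 0.2867]
ee_rot: [[0.944, -0.329, -0.003], [-0.329, -0.944, -0.002], [-0.002, 0.003, -1.0]]
wrist_force: [0.3, 0.4, -2.6]
gripper_width: 0.738
t 10.4 tcp [0.5327 0.3085 0.2867] yaw -19.2 F [ 0.27  0.44 -2.57] M [-0.07  0.09  0.03] g 6.42
 turn rotvec deg [ 0.16  0.1  -0.  ]  shift now cm [18.88 58.47 -0.19]  after turn [18.88 58.47 -0.33] J [ 45.  19.   5.  -0. -76.  26.]
```

```bash
python3 -m jog '[[0.4,1.17,0,0,0,0],[0.755,2.34,0,0,0,0],[0.755,2.34,0,0,0,0],[0.755,2.34,0,0,0,0],[0.755,2.34,0,0,0,0]]' >/dev/null
python3 -m jog '[[0.755,2.34,0,0,0,0],[0.755,2.34,0,0,0,0],[0.755,2.34,0,0,0,0],[0.755,2.34,0,0,0,0],[0.755,2.34,0,0,0,0]]' >/dev/null
python3 -m jog '[[0.755,2.34,0,0,0,0],[0.755,2.34,0,0,0,0],[0.755,2.34,0,0,0,0],[0.755,2.34,0,0,0,0],[0.755,2.34,0,0,0,0]]' >/dev/null
python3 -m jog '[[0.755,2.34,0,0,0,0],[0.755,2.34,0,0,0,0],[0.755,2.34,0,0,0,0],[0.755,2.34,0,0,0,0],[0.755,2.34,0,0,0,0]]' >/dev/null
python3 -m jog '[[0.755,2.34,0,0,0,0],[0.755,2.34,0,0,0,0],[0.755,2.34,0,0,0,0],[0.755,2.34,0,0,0,0],[0.755,2.34,0,0,0,0]]' >/dev/null
python3 -m jog '[[0.4,1.17,0,0,0,0],[0,0,0,0,0,0],[0,0,0,0,0,0],[0,0,0,0,0,0],[0,0,0,0,0,0]]' >/dev/null
python3 - <<'E'
from h import *
goal(.5187,-.3058,.135,-19.2)
from station import capture
for n in("scene","top","wrist"):
    f=capture(n)["frame"][:,:,::-1]
    if n=="scene":f=cv2.resize(f[150:290,160:300],None,fx=4,fy=4,interpolation=cv2.INTER_CUBIC)
    cv2.imwrite(f"pics/{n}5.png",f)
E
```

```text
t 12.9 tcp [ 0.5195 -0.305   0.2886] yaw -19.13 F [-0.82 -0.64 -2.8 ] M [-0.05  0.17  0.02] g 6.38
 turn rotvec deg [-0.01  0.    0.07]  shift now cm [-0.05  0.11 15.36]  after turn [-0.05  0.11 15.36] J [-15.  18.   4.  -0. -76.  86.]
```

View pics/scene5.png

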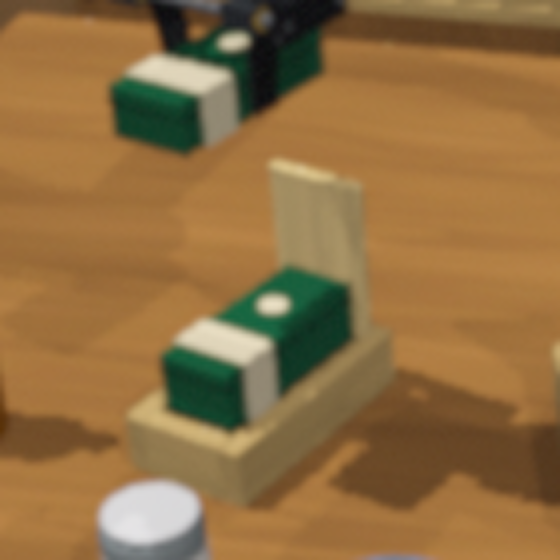

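View pics/wrist5.png

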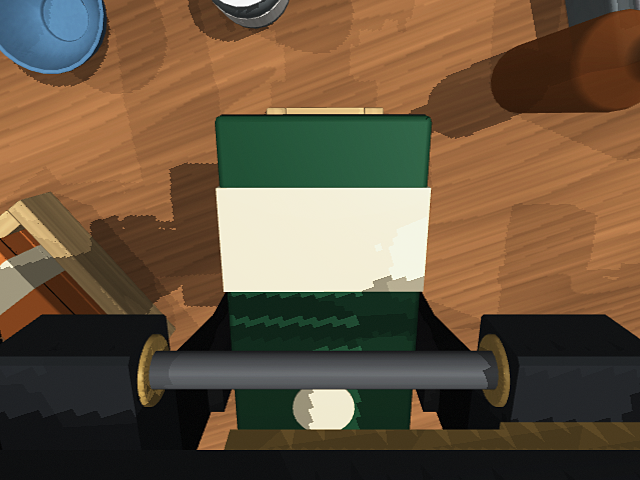

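```bash
python3 -m jog '[[0,0.05,1,0,0,0],[0,0.05,1.8,0,0,0],[0,0,2,0,0,0],[0,0,2,0,0,0],[0,0,2,0,0,0]]' >/dev/null
python3 -m jog '[[0,0,2,0,0,0],[0,0,2,0,0,0],[0,0,1.5,0,0,0],[0,0,1,0,0,0],[0,0,0.7,0,0,0]]' >/dev/null
python3 -m jog '[[0,0,0,0,0,0],[0,0,0,0,0,0],[0,0,0,0,0,0],[0,0,0,0,0,0],[0,0,0,0,0,0]]' >/dev/null
python3 - <<'E'
from h import *
goal(.5187,-.3058,.105,-19.2)
from station import capture
for n in("scene","wrist"):
    f=capture(n)["frame"][:,:,::-1]
    if n=="scene":f=cv2.resize(f[180:280,180:280],None,fx=6,fy=6,interpolation=cv2.INTER_CUBIC)
    cv2.imwrite(f"pics/{n}6.png",f)
E
```

```text
t 14.3 tcp [ 0.5197 -0.307   0.1296] yaw -19.19 F [ 0.55  0.53 -2.78] M [-0.03  0.11  0.01] g 6.4
 turn rotvec deg [-0.   -0.12  0.01]  shift now cm [-0.14 -0.08  2.46]  after turn [-0.14 -0.08  2.46] J [-15.  24. -10.   0. -55.  86.]
```

View pics/scene6.png

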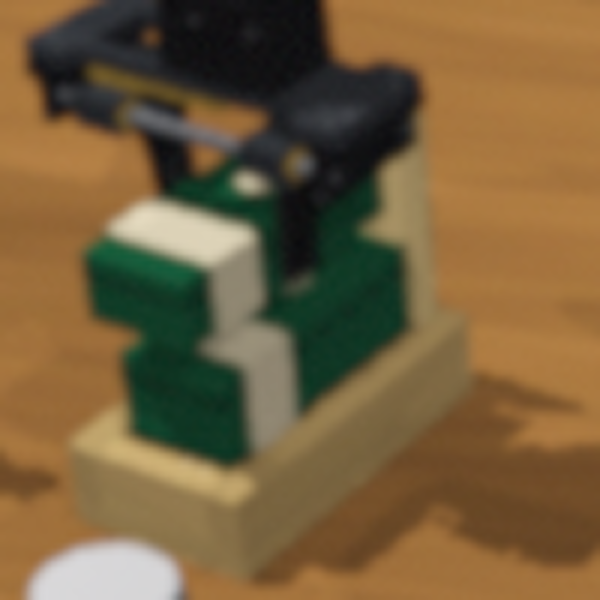

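View pics/wrist6.png

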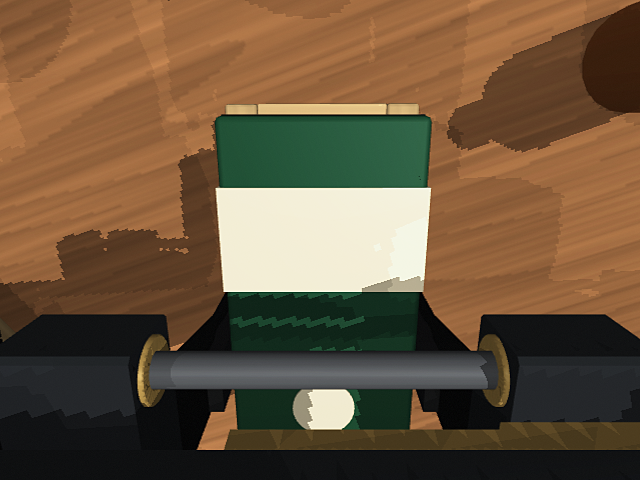

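```bash
python3 -m jog '[[0,0,0.4,0,0,0],[0,0,0.3,0,0,0],[0,0,0.2,0,0,0],[0,0,0.2,0,0,0],[0,0,0.1,0,0,0]]'
python3 -m jog '[[0,0,0.06,0,0,0],[0,0,0.06,0,0,0],[0,0,0.06,0,0,0],[0,0,0.06,0,0,0],[0,0,0,0,0,0]]'
python3 -m jog '[[0,0,0.06,0,0,0],[0,0,0.06,0,0,0],[0,0,0.06,0,0,0],[0,0,0.06,0,0,0],[0,0,0,0,0,0]]'
```

```text
time_s: 14.82
tcp_pos: [0.519, -0.3067, 0.116]
ee_rot: [[0.944, -0.329, -0.001], [-0.329, -0.944, 0.0], [-0.001, -0.0, -1.0]]
wrist_force: [0.2, -0.5, -1.7]
gripper_width: 0.734
time_s: 15.23
tcp_pos: [0.5191, -0.3068, 0.1141]
ee_rot: [[0.944, -0.329, -0.0], [-0.329, -0.944, 0.0], [-0.0, -0.0, -1.0]]
wrist_force: [-0.6, -0.1, -2.9]
gripper_width: 0.737
time_s: 15.65
tcp_pos: [0.5191, -0.3068, 0.1116]
ee_rot: [[0.944, -0.329, -0.0], [-0.329, -0.944, 0.0], [-0.0, -0.0, -1.0]]
wrist_force: [0.5, -0.7, -3.0]
gripper_width: 0.732
```

```bash
python3 -m jog '[[0,0,0.06,0,0,0],[0,0,0.06,0,0,0],[0,0,0.06,0,0,0],[0,0,0.06,0,0,0],[0,0,0,0,0,0]]'; python3 -c "
from h import *
goal(.5187,-.3058,.100,-19.2)"
```

```text
time_s: 16.07
tcp_pos: [0.5191, -0.3068, 0.1092]
ee_rot: [[0.944, -0.329, -0.0], [-0.329, -0.944, 0.0], [-0.0, -0.0, -1.0]]
wrist_force: [-1.1, 0.5, -2.4]
gripper_width: 0.733
t 16.07 tcp [ 0.5191 -0.3068  0.1092] yaw -19.2 F [-1.11  0.54 -2.41] M [-0.02  0.16 -0.03] g 6.38
 turn rotvec deg [-0.    0.02  0.  ]  shift now cm [-0.07 -0.08  0.92]  after turn [-0.07 -0.08  0.92] J [-15.  26. -11.  -0. -53.  86.]
```

```bash
python3 -m jog '[[0,0,0.06,0,0,0],[0,0,0.06,0,0,0],[0,0,0.06,0,0,0],[0,0,0.06,0,0,0],[0,0,0,0,0,0]]'
```

```text
time_s: 16.48
tcp_pos: [0.5191, -0.3068, 0.1068]
ee_rot: [[0.944, -0.329, -0.0], [-0.329, -0.944, 0.0], [-0.0, -0.0, -1.0]]
wrist_force: [-0.3, -0.2, -2.3]
gripper_width: 0.736
```

```bash
python3 -m jog '[[0,0,0.05,0,0,0],[0,0,0.05,0,0,0],[0,0,0.05,0,0,0],[0,0,0,0,0,0],[0,0,0,0,0,0]]'
```

```text
time_s: 16.9
tcp_pos: [0.5192, -0.3068, 0.1054]
ee_rot: [[0.944, -0.329, -0.0], [-0.329, -0.944, 0.0], [-0.0, -0.0, -1.0]]
wrist_force: [0.5, 0.1, -1.8]
gripper_width: 0.735
```

```bash
python3 -m jog '[[0,0,0.05,0,0,0],[0,0,0.05,0,0,0],[0,0,0.05,0,0,0],[0,0,0,0,0,0],[0,0,0,0,0,0]]'
```

```text
time_s: 17.32
tcp_pos: [0.5191, -0.3068, 0.1039]
ee_rot: [[0.944, -0.329, -0.0], [-0.329, -0.944, 0.0], [-0.0, 0.0, -1.0]]
wrist_force: [0.7, 0.6, -1.8]
gripper_width: 0.736
```

```bash
python3 -m jog '[[0,0,0.05,0,0,0],[0,0,0.05,0,0,0],[0,0,0,0,0,0],[0,0,0,0,0,0],[0,0,0,0,0,0]]'
```

```text
time_s: 17.73
tcp_pos: [0.5193, -0.3068, 0.1032]
ee_rot: [[0.944, -0.329, 0.0], [-0.329, -0.944, -0.0], [0.0, 0.0, -1.0]]
wrist_force: [-0.9, 0.8, -0.0]
gripper_width: 0.733
```

```bash
python3 -m jog '[[0,0,0.05,0,0,0],[0,0,0.05,0,0,0],[0,0,0,0,0,0],[0,0,0,0,0,0],[0,0,0,0,0,0]]'
```

```text
time_s: 18.15
tcp_pos: [0.5193, -0.3069, 0.1023]
ee_rot: [[0.944, -0.329, 0.0], [-0.329, -0.944, -0.0], [0.0, 0.0, -1.0]]
wrist_force: [-1.4, 0.9, 2.1]
gripper_width: 0.736
```

```bash
python3 -m jog '[[0,0,0.05,0,0,0],[0,0,0.05,0,0,0],[0,0,0,0,0,0],[0,0,0,0,0,0],[0,0,0,0,0,0]]'
```

```text
time_s: 18.57
tcp_pos: [0.5193, -0.3068, 0.1013]
ee_rot: [[0.944, -0.329, 0.0], [-0.329, -0.944, -0.0], [0.0, 0.0, -1.0]]
wrist_force: [-1.0, 0.9, 5.1]
gripper_width: 0.732
```

```bash
python3 -m jog '[[0,0,-0.06,0,0,0],[0,0,-0.06,0,0,0],[0,0,0,0,0,0],[0,0,0,0,0,0],[0,0,0,0,0,0]]'
python3 -m jog '[[-0.1,0,0,0,0,0],[-0.2,0,0,0,0,0],[-0.2,0,0,0,0,0],[-0.2,0,0,0,0,0],[-0.1,0,0,0,0,0]]'
python3 - <<'E'
from h import *
goal(.505,-.301,.101,-19.2)
from station import capture
f=capture("wrist")["frame"][:,:,::-1];cv2.imwrite(f"pics/w7.png",f)
E
```

```text
time_s: 18.98
tcp_pos: [0.5193, -0.3068, 0.102]
ee_rot: [[0.944, -0.329, 0.0], [-0.329, -0.944, -0.0], [0.0, 0.0, -1.0]]
wrist_force: [-1.1, 0.1, 3.4]
gripper_width: 0.733
time_s: 19.4
tcp_pos: [0.5119, -0.3043, 0.1024]
ee_rot: [[0.944, -0.329, 0.001], [-0.329, -0.944, -0.0], [0.001, 0.0, -1.0]]
wrist_force: [0.7, -1.3, 2.5]
gripper_width: 0.735
t 19.4 tcp [ 0.5119 -0.3043  0.1024] yaw -19.19 F [ 0.7  -1.27  2.46] M [-0.16 -0.39 -0.01] g 6.4
 turn rotvec deg [ 0.   -0.07  0.01]  shift now cm [-0.75 -0.08  0.13]  after turn [-0.75 -0.08  0.14] J [-15.  25. -13.   0. -52.  86.]
```

View pics/w7.png

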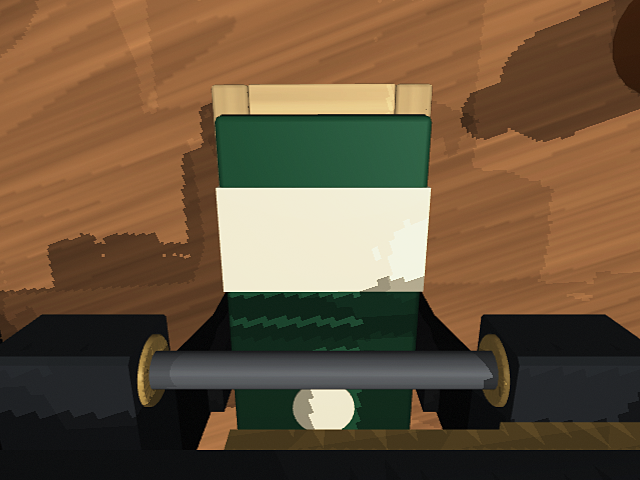

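```bash
python3 -m jog '[[-0.1,0,-0.03,0,0,0],[-0.1,0,0,0,0,0],[-0.1,0,0,0,0,0],[-0.1,0,0,0,0,0],[0,0,0,0,0,0]]'; python3 -c "
from h import *
goal(.505,-.301,.101,-19.2)"
```

```text
time_s: 19.87
tcp_pos: [0.5076, -0.3028, 0.1024]
ee_rot: [[0.944, -0.329, -0.0], [-0.329, -0.944, 0.0], [-0.0, -0.0, -1.0]]
wrist_force: [0.3, 0.4, 1.5]
gripper_width: 0.735
t 19.87 tcp [ 0.5076 -0.3028  0.1024] yaw -19.19 F [0.26 0.37 1.55] M [-0.11 -0.31  0.03] g 6.39
 turn rotvec deg [-0.    0.01  0.01]  shift now cm [-0.31 -0.08  0.14]  after turn [-0.31 -0.08  0.14] J [-15.  25. -14.  -0. -51.  86.]
```

```bash
python3 -m jog '[[-0.05,0,0,0,0,0],[-0.05,0,0,0,0,0],[-0.05,0,0,0,0,0],[0,0,0,0,0,0],[0,0,0,0,0,0]]'; python3 -c "
from h import *
goal(.505,-.301,.101,-19.2)"
```

```text
time_s: 20.28
tcp_pos: [0.5064, -0.3023, 0.1024]
ee_rot: [[0.944, -0.329, -0.0], [-0.329, -0.944, 0.0], [-0.0, 0.0, -1.0]]
wrist_force: [2.2, -0.1, 1.3]
gripper_width: 0.73
t 20.28 tcp [ 0.5064 -0.3023  0.1024] yaw -19.19 F [ 2.16 -0.09  1.3 ] M [-0.16 -0.31 -0.  ] g 6.35
 turn rotvec deg [0.   0.01 0.01]  shift now cm [-0.17 -0.08  0.14]  after turn [-0.17 -0.08  0.14] J [-15.  25. -14.  -0. -51.  86.]
```

```bash
python3 -m jog '[[-0.04,0,0,0,0,0],[-0.04,0,0,0,0,0],[0,0,0,0,0,0],[0,0,0,0,0,0],[0,0,0,0,0,0]]'; python3 -c "
from h import *
goal(.505,-.301,.101,-19.2)"
```

```text
time_s: 20.7
tcp_pos: [0.5056, -0.3021, 0.1024]
ee_rot: [[0.944, -0.329, -0.0], [-0.329, -0.944, 0.0], [-0.0, -0.0, -1.0]]
wrist_force: [1.1, -0.7, 1.8]
gripper_width: 0.731
t 20.7 tcp [ 0.5056 -0.3021  0.1024] yaw -19.19 F [ 1.07 -0.66  1.81] M [-0.11 -0.31 -0.03] g 6.36
 turn rotvec deg [-0.    0.01  0.01]  shift now cm [-0.1  -0.08  0.14]  after turn [-0.1  -0.08  0.14] J [-15.  25. -14.  -0. -51.  86.]
```

```bash
python3 -m jog '[[-0.04,0,0,0,0,0],[-0.04,0,0,0,0,0],[0,0,0,0,0,0],[0,0,0,0,0,0],[0,0,0,0,0,0]]'; python3 -c "
from h import *
goal(.505,-.301,.101,-19.2)"
```

```text
time_s: 21.12
tcp_pos: [0.5049, -0.3018, 0.1025]
ee_rot: [[0.944, -0.329, -0.0], [-0.329, -0.944, 0.0], [-0.0, -0.0, -1.0]]
wrist_force: [1.3, -0.6, 1.3]
gripper_width: 0.732
t 21.12 tcp [ 0.5049 -0.3018  0.1025] yaw -19.19 F [ 1.3  -0.65  1.32] M [-0.09 -0.37 -0.06] g 6.37
 turn rotvec deg [-0.    0.01  0.01]  shift now cm [-0.02 -0.08  0.15]  after turn [-0.02 -0.08  0.15] J [-15.  25. -14.  -0. -51.  86.]
```

```bash
python3 -m jog '[[-0.04,0,0,0,0,0],[-0.04,0,0,0,0,0],[0,0,0,0,0,0],[0,0,0,0,0,0],[0,0,0,0,0,0]]'
```

```text
time_s: 21.53
tcp_pos: [0.5048, -0.3018, 0.1025]
ee_rot: [[0.945, -0.328, 0.001], [-0.328, -0.945, -0.0], [0.001, 0.0, -1.0]]
wrist_force: [4.9, -1.8, -0.1]
gripper_width: 0.729
```

```bash
python3 -m jog '[[-0.04,0,0,0,0,0],[-0.04,0,0,0,0,0],[0,0,0,0,0,0],[0,0,0,0,0,0],[0,0,0,0,0,0]]'
```

```text
time_s: 21.95
tcp_pos: [0.5048, -0.3017, 0.1026]
ee_rot: [[0.945, -0.328, 0.003], [-0.328, -0.945, -0.001], [0.003, 0.0, -1.0]]
wrist_force: [6.1, -2.9, -2.0]
gripper_width: 0.73
```

```bash
python3 -m jog '[[-0.04,0,0,0,0,0],[-0.04,0,0,0,0,0],[0,0,0,0,0,0],[0,0,0,0,0,0],[0,0,0,0,0,0]]'; python3 -c "
from h import *
goal(.505,-.301,.101,-19.2)"
```

```text
time_s: 22.37
tcp_pos: [0.5048, -0.3017, 0.1027]
ee_rot: [[0.945, -0.327, 0.004], [-0.327, -0.945, -0.002], [0.005, 0.0, -1.0]]
wrist_force: [7.6, -3.4, -3.0]
gripper_width: 0.734
t 22.37 tcp [ 0.5048 -0.3017  0.1027] yaw -19.11 F [ 7.64 -3.4  -2.98] M [-0.79 -1.88  0.25] g 6.39
 turn rotvec deg [ 0.01 -0.28  0.09]  shift now cm [-0.   -0.07  0.17]  after turn [-0.   -0.07  0.17] J [-15.  25. -14.   0. -51.  86.]
```

```bash
python3 -m jog '[[0.06,0,0,0,0,0],[0.06,0,0,0,0,0],[0.06,0,0,0,0,0],[0,0,0,0,0,0],[0,0,0,0,0,0]]'; python3 -c "
from h import *
goal(.505,-.301,.101,-19.2)
from station import capture
for n in('scene','top','wrist'):
    f=capture(n)['frame'][:,:,::-1]
    if n=='scene':f=cv2.resize(f[180:280,180:280],None,fx=6,fy=6,interpolation=cv2.INTER_CUBIC)
    if n=='top':f=cv2.resize(f[180:280,380:480],None,fx=6,fy=6,interpolation=cv2.INTER_CUBIC)
    cv2.imwrite(f'pics/{n}8.png',f)
"
```

```text
time_s: 22.78
tcp_pos: [0.5048, -0.3017, 0.1026]
ee_rot: [[0.945, -0.328, 0.001], [-0.328, -0.945, -0.0], [0.001, 0.0, -1.0]]
wrist_force: [3.6, -0.8, -0.1]
gripper_width: 0.73
t 22.78 tcp [ 0.5048 -0.3017  0.1026] yaw -19.16 F [ 3.61 -0.83 -0.13] M [-0.34 -1.2   0.23] g 6.35
 turn rotvec deg [ 0.   -0.06  0.04]  shift now cm [-0.   -0.07  0.16]  after turn [-0.   -0.07  0.16] J [-15.  25. -14.   0. -51.  86.]
```

View pics/scene8.png

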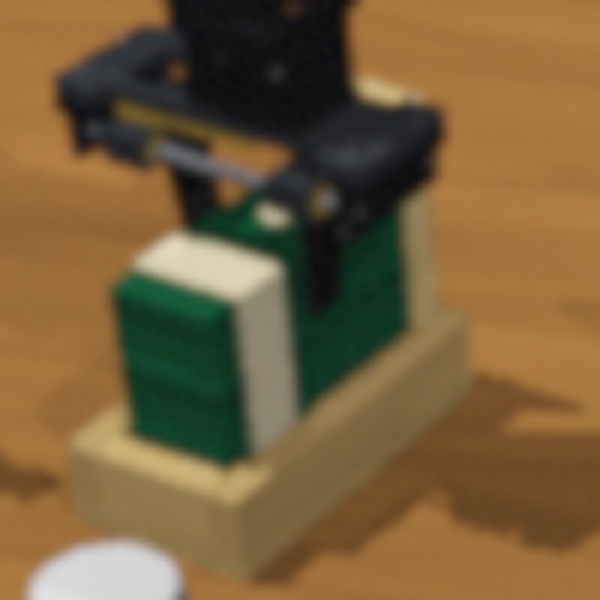

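View pics/wrist8.png

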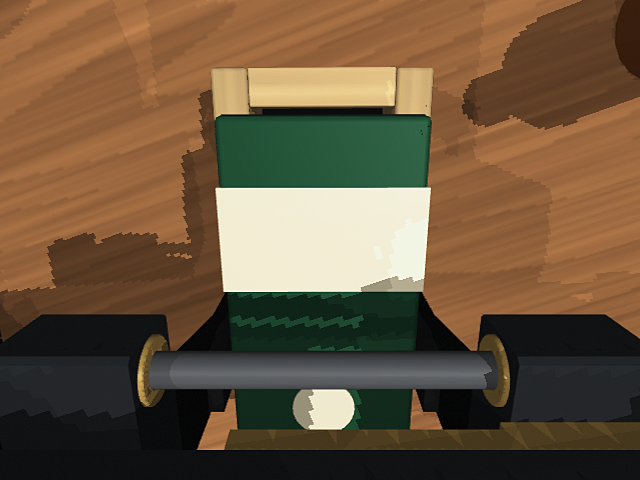

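```bash
python3 -m jog '[[0.03,0,0.04,0,0,0],[0,0,0.04,0,0,0],[0,0,0,0,0,0],[0,0,0,0,0,0],[0,0,0,0,0,0]]'
python3 -m jog '[[0,0,0,0,0,0],[0,0,0,0,0,0],[0,0,0,0,0,0],[0,0,0,0,0,0],[0,0,0,0,0,0]]' 8.5
python3 - <<'E'
from h import *
from station import capture
f=capture("wrist")["frame"][:,:,::-1];cv2.imwrite(f"pics/w9.png",f)
goal(.505,-.301,.25,-19.2)
E
```

```text
time_s: 23.35
tcp_pos: [0.5048, -0.3017, 0.1021]
ee_rot: [[0.944, -0.329, 0.0], [-0.329, -0.944, -0.0], [0.001, -0.0, -1.0]]
wrist_force: [3.1, 1.3, 4.4]
gripper_width: 0.735
time_s: 23.77
tcp_pos: [0.5035, -0.3016, 0.1008]
ee_rot: [[0.944, -0.329, -0.003], [-0.329, -0.944, 0.001], [-0.003, -0.0, -1.0]]
wrist_force: [-0.2, -0.2, 0.1]
gripper_width: 0.959
t 23.82 tcp [ 0.5038 -0.3016  0.101 ] yaw -19.22 F [0.41 0.03 0.73] M [-0.04  0.22  0.03] g 8.38
 turn rotvec deg [-0.    0.11 -0.02]  shift now cm [  0.06  -0.1  -14.9 ]  after turn [  0.09  -0.1  -14.9 ] J [-15.  25. -14.  -0. -51.  86.]
```

View pics/w9.png

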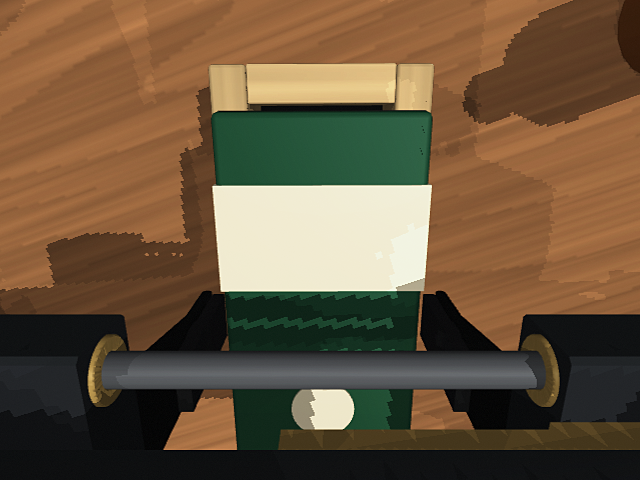

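```bash
python3 -m jog '[[0,0,0,0,0,0],[0,0,-0.2,0,0,0],[0,0,-0.4,0,0,0],[0,0,-0.6,0,0,0],[0,0,-0.8,0,0,0]]' 8.7
python3 -m jog '[[0,0,-1,0,0,0],[0,0,-1.5,0,0,0],[0,0,-2,0,0,0],[0,0,-2,0,0,0],[0,0,-2,0,0,0]]'
python3 -m jog '[[0,0,-2,0,0,0],[0,0,-2,0,0,0],[0,0,-2,0,0,0],[0,0,-2,0,0,0],[0,0,-2,0,0,0]]'
python3 -m jog '[[1.5,0,-1,0,0,0],[1.5,0,-1,0,0,0],[1.5,0,-1,0,0,0],[1.5,0,0,0,0,0],[1.5,0,0,0,0,0]]'
python3 -m jog '[[0,0,0,0,0,0],[0,0,0,0,0,0],[0,0,0,0,0,0],[0,0,0,0,0,0],[0,0,0,0,0,0]]'
python3 - <<'E'
from h import *
from station import capture
import pickle
c=capture("wrist");pickle.dump(c,open("c10.pkl","wb"));f=c["frame"][:,:,::-1];cv2.imwrite("pics/w10.png",f)
cv2.imwrite("pics/w10a.png",cv2.resize(f[130:360,230:430],None,fx=2.5,fy=2.5,interpolation=cv2.INTER_CUBIC))
f=capture("scene")["frame"][:,:,::-1];cv2.imwrite("pics/s10.png",cv2.resize(f[180:280,180:280],None,fx=6,fy=6,interpolation=cv2.INTER_CUBIC))
goal(.505,-.301,.25,-19.2)
E
```

```text
time_s: 24.23
tcp_pos: [0.5045, -0.3017, 0.122]
ee_rot: [[0.944, -0.329, -0.001], [-0.329, -0.944, 0.0], [-0.001, 0.0, -1.0]]
wrist_force: [1.4, -0.1, 0.7]
gripper_width: 1.001
time_s: 24.65
tcp_pos: [0.5047, -0.3018, 0.2088]
ee_rot: [[0.944, -0.329, 0.001], [-0.329, -0.944, -0.001], [0.001, 0.0, -1.0]]
wrist_force: [0.4, -0.3, -0.0]
gripper_width: 0.998
time_s: 25.07
tcp_pos: [0.5044, -0.3017, 0.3091]
ee_rot: [[0.944, -0.329, 0.002], [-0.329, -0.944, -0.001], [0.002, -0.0, -1.0]]
wrist_force: [-0.2, 0.3, 0.2]
gripper_width: 0.999
time_s: 25.48
tcp_pos: [0.5761, -0.3267, 0.3391]
ee_rot: [[0.944, -0.329, 0.003], [-0.329, -0.944, -0.001], [0.003, -0.0, -1.0]]
wrist_force: [0.8, 0.3, -0.9]
gripper_width: 0.998
time_s: 25.9
tcp_pos: [0.5748, -0.3263, 0.3374]
ee_rot: [[0.944, -0.329, 0.001], [-0.329, -0.944, -0.0], [0.001, 0.0, -1.0]]
wrist_force: [0.5, 0.9, -0.1]
gripper_width: 1.001
t 26.0 tcp [ 0.575  -0.3263  0.3373] yaw -19.19 F [ 0.07 -0.35 -0.76] M [-0.08  0.17 -0.01] g 8.67
 turn rotvec deg [-0.   -0.04  0.01]  shift now cm [-7.45 -0.09  8.72]  after turn [-7.44 -0.09  8.73] J [-16.  23.  18.   0. -85.  86.]
```

View pics/w10a.png

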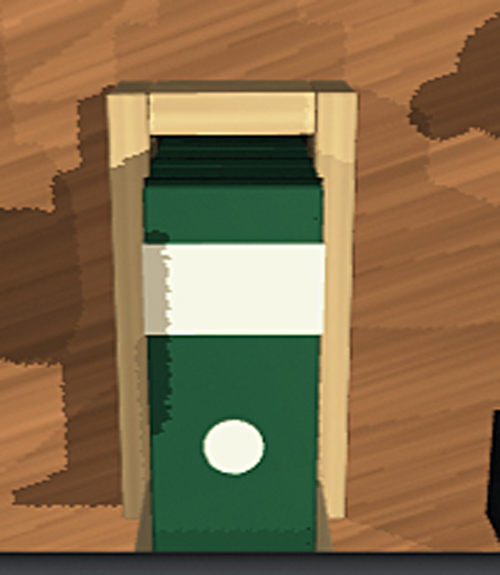

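View pics/s10.png

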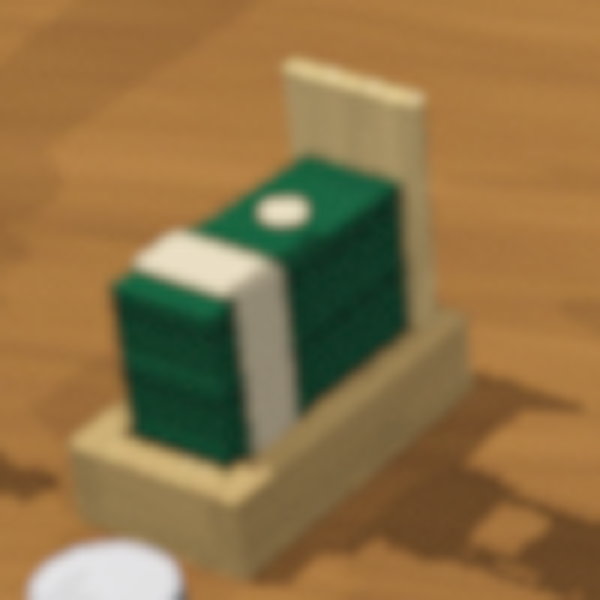

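```bash
python3 -m jog '[[1,0,-0.5,0,0,0],[1,0,-0.5,0,0,0],[1,0,-0.5,0,0,0],[1,0,-0.5,0,0,0],[1,0,0,0,0,0]]' >/dev/null
python3 -m jog '[[0,0,0,0,0,0],[0,0,0,0,0,0],[0,0,0,0,0,0],[0,0,0,0,0,0],[0,0,0,0,0,0]]'
python3 - <<'E'
from h import *
from station import capture
import pickle
c=capture("wrist");pickle.dump(c,open("c11.pkl","wb"));f=c["frame"][:,:,::-1]
cv2.imwrite("pics/w11a.png",cv2.resize(f[150:350,240:420],None,fx=3,fy=3,interpolation=cv2.INTER_CUBIC))
cv2.imwrite("pics/w11b.png",cv2.resize(f[260:340,260:390],None,fx=6,fy=6,interpolation=cv2.INTER_CUBIC))
E
```

```text
time_s: 26.83
tcp_pos: [0.6222, -0.3427, 0.3571]
ee_rot: [[0.944, -0.329, 0.0], [-0.329, -0.944, -0.0], [0.0, 0.0, -1.0]]
wrist_force: [-0.7, -0.7, -0.2]
gripper_width: 0.998
```

View pics/w11a.png

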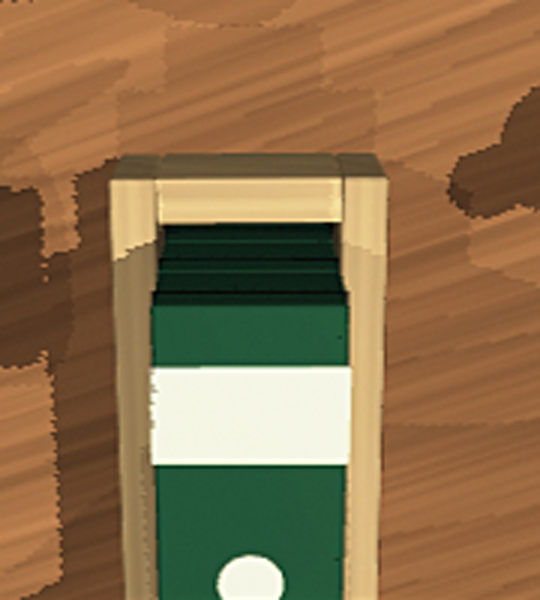

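View pics/w11b.png

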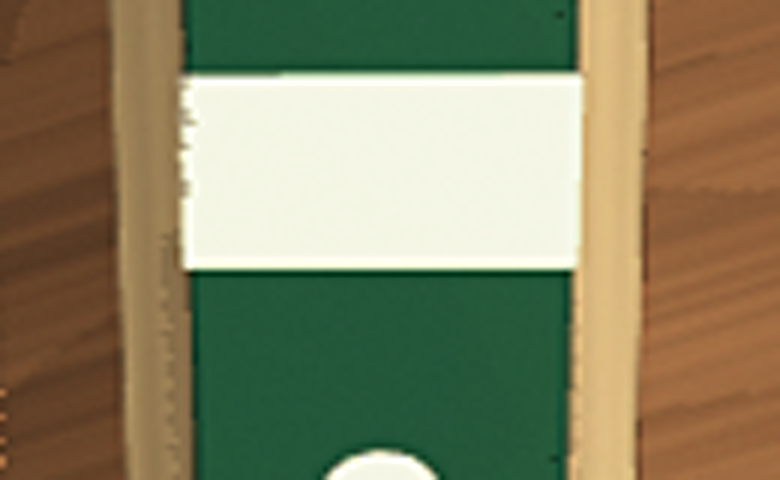

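```bash
python3 -m jog '[[-2.5,0,0,0,0,0],[-2.5,0,0,0,0,0],[-2.5,0,0,0,0,0],[-2.5,0,0,0,0,0],[-2.5,0,0,0,0,0]]' >/dev/null
python3 -m jog '[[0,0,0,0,0,0],[0,0,0,0,0,0],[0,0,0,0,0,0],[0,0,0,0,0,0],[0,0,0,0,0,0]]'
python3 - <<'E'
from h import *
from station import capture
import pickle
c=capture("wrist");pickle.dump(c,open("c12.pkl","wb"));f=c["frame"][:,:,::-1]
cv2.imwrite("pics/w12a.png",cv2.resize(f[60:340,220:430],None,fx=2,fy=2,interpolation=cv2.INTER_CUBIC))
cv2.imwrite("pics/w12b.png",cv2.resize(f[210:310,260:390],None,fx=6,fy=6,interpolation=cv2.INTER_CUBIC))
E
```

```text
time_s: 27.72
tcp_pos: [0.5054, -0.3019, 0.356]
ee_rot: [[0.944, -0.329, -0.001], [-0.329, -0.944, 0.0], [-0.001, 0.0, -1.0]]
wrist_force: [0.6, 0.3, -0.2]
gripper_width: 1.0
```

View pics/w12a.png

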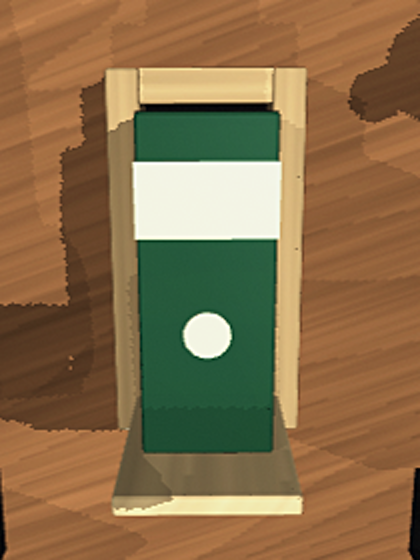

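View pics/w12b.png

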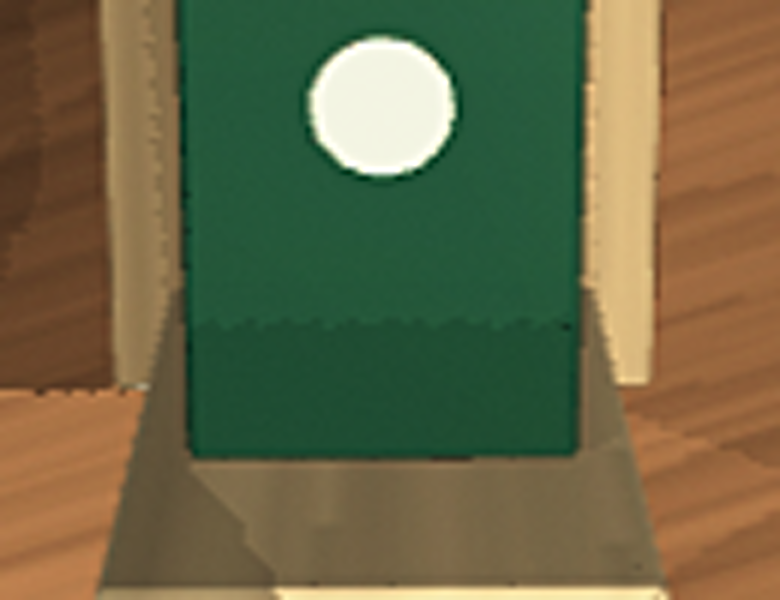

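Run:
```python
from h import *
import pickle
c=pickle.load(open("c12.pkl","rb"))
st=np.r_[uncrop([(97,587),(667,584)],(260,210),6),uncrop([(107,70),(306,69)],(220,60),2)]
Ls=[(-.08,.042,.185),(-.08,-.042,.185),(.102,.0535,.05),(.102,-.0535,.05)]
g,r=fit([(c,Ls,st)],[.505,-.301,-.335]);print("stand",g,np.degrees(g[2]),r.round(1).tolist())
ca=np.r_[uncrop([(190,456),(580,454)],(260,210),6),uncrop([(134.5,113),(280,112)],(220,60),2)]
for h in(.137,.139,.141):
    L=[(-.08,.032,h),(-.08,-.032,h),(.08,.032,h),(.08,-.032,h)]
    p,r=fit([(c,L,ca)],[.505,-.301,-.335]);d=p[:2]-g[:2];a=g[2]
    print(h,"in stand mm",((np.array([[np.cos(a),np.sin(a)],[-np.sin(a),np.cos(a)]])@d)*1000).round(1),"yaw",np.degrees(p[2]-a).round(2),r.round(1).tolist())
```

```text
stand [ 0.50573539 -0.30103518 -0.33199405] -19.021858115577544 [[-0.7, 0.8], [0.8, 1.1], [-1.3, -1.0], [1.1, -0.8]]
0.137 in stand mm [ 0.3 -0.5] yaw 0.01 [[-0.1, 0.7], [0.2, 0.9], [-0.6, -0.7], [0.5, -0.4]]
0.139 in stand mm [ 0.5 -0.5] yaw 0.0 [[-0.3, 1.3], [0.3, 1.5], [-0.8, -0.9], [0.7, -0.7]]
0.141 in stand mm [ 0.6 -0.5] yaw -0.0 [[-0.4, 2.0], [0.5, 2.2], [-1.0, -1.1], [0.9, -0.8]]
```

Image check gives x 0.3–0.6 mm, y −0.5 mm and yaw about 0°, all well within tolerance. Handing in.

```bash
python3 -c "
from station import finish_job;print(finish_job())"
```

```text
the job is handed in; nothing more can be done
None
```

I picked up the loose green carton, laid it on the green pile and pushed its end against the backboard. I handed the job in after about 28 of the 51 s, and the station reports no verdict.

- **Touchdown:** I lowered the carton still gripped in small steps and felt the pile at a top height of about 99 mm. The pressing force peaked at about 8 N, against the 20 N limit.
- **Butting and release:** I slid it towards the backboard until the wrist felt about 8 N, eased off, pressed it lightly back onto the pile and opened the fingers. The hand then lifted clear.
- **Final check:** in the last wrist picture the carton centre lies about 0.5 mm from the butted position along the stand. It is 0.5 mm off the centre line and about 0° out in direction. The calibration is only good to about 2 mm.
- **Flatness and neighbours:** the scene view shows it flat on the pile, but I did not measure the tilt. No contact with the amber stand or the other goods was felt. I did not re-measure the goods' positions.

Early fits of the stand from the different cameras disagreed by about 3 mm. I settled the end position by feeling the contact, not from the images.

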